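# File tested battery packs on edge in the pass and reject nests

## Task

Two tested battery packs are on the repair table, one lying flat and one standing on its end. Set each one on its long narrow edge, fully down in the slot of the nest that bears the same mark as its tag: the disc pack in the disc (pass) nest, the cross pack in the cross (reject) nest. Let go of both and leave the other things on the table where they are.

Things in the scene. Friction and masses are not known exactly. Their poses are not given: they have to be found in the camera images.
- pack_disc: grey plastic battery pack, a plain block 104 x 56 x 36 mm, about 0.3 kg, lying flat on a broad side; 104 along its x, 56 along its y, 36 along its z. White tags on both broad sides and both ends show a round disc (passed the test). Origin: the centre of the block. Apart from the tags it is the same as the other pack
- pack_cross: grey plastic battery pack, a plain block 104 x 56 x 36 mm, about 0.3 kg, standing upright on one end; 36 along its x, 56 along its y, 104 along its z. White tags on both broad sides and both ends show a diagonal cross (failed the test). Origin: the centre of the block. Apart from the tags it is the same as the other pack
- nest_disc: fixed plywood nest (mm). Origin: on the table under the slot's centre; x along the slot, z up. Slot 118 long (x), 44 wide (y), floor 6 above the table; side walls 10 thick, end walls 8 thick, tops 18 above the table. A 6 high apron goes on 45 beyond the slot's +x end and bears a black round disc: the pass nest. Overall x -68 to 112, y -32 to 32
- nest_cross: fixed plywood nest (mm). Origin: on the table under the slot's centre; x along the slot, z up. Slot 118 long (x), 44 wide (y), floor 6 above the table; side walls 10 thick, end walls 8 thick, tops 18 above the table. A 6 high apron goes on 45 beyond the slot's +x end and bears a black diagonal cross: the reject nest. Overall x -68 to 112, y -32 to 32
- spool: green-flanged metal spool standing on its flange, 56 diameter, 36 high (mm). A loose bystander; origin: the centre of its underside
- mug: blue mug, 76 diameter at the rim, 85 high, with a handle (mm). A loose bystander; origin: the centre of its underside
- meter: flat yellow multimeter lying face up, 85 (its x) by 165 (its y), 44 high over its dial (mm). A loose bystander; origin: the centre of its underside
- driver: red-handled screwdriver lying along its x axis, about 200 long, under 35 high (mm). A loose bystander; origin: on its underside, near the middle
- tape: black ring, a roll of tape lying flat, 96 outer diameter, 19 high (mm). A loose bystander; origin: the centre of its underside
- spray: blue can standing upright, 52 diameter, 150 high (mm). A loose bystander; origin: the centre of its underside
- screws: grey open tray, 90 (its x) by 120 (its y), 35 high (mm). A loose bystander; origin: the centre of its underside
Things that resemble listed ones, but are neither listed nor needed, are in the scene too. What is shaped like the pack_cross but yellow is not meant. What is shaped like the nest_cross but green is not meant.

How it is judged:
At the end, for the whole second after the job is handed in: Each pack rests, released and still, on a long narrow edge on the slot floor of the nest with its own mark: centred to 11 mm along and 8 mm across the slot, fully down to within 5 mm, upright to 8 degrees. Either long edge may be down, either end may lead (x of pack_disc in the frame of nest_disc between -0.011 and 0.011 m and y of pack_disc in the frame of nest_disc between -0.008 and 0.008 m and z of pack_disc in the frame of nest_disc between 0.029 and 0.039 m and angle between the y axis of pack_disc and the z axis of nest_disc, either way round below 0.14 rad and angle between the x axis of pack_disc and the x axis of nest_disc, either way round below 0.2 rad and linear speed of each of pack_disc, pack_cross below 0.02 m/s and x of pack_cross in the frame of nest_cross between -0.011 and 0.011 m and y of pack_cross in the frame of nest_cross between -0.008 and 0.008 m and z of pack_cross in the frame of nest_cross between 0.029 and 0.039 m and angle between the y axis of pack_cross and the z axis of nest_cross, either way round below 0.14 rad and angle between the z axis of pack_cross and the x axis of nest_cross, either way round below 0.2 rad); the robot touches nothing.
It fails at once if a bystander was moved more than 40 mm (distance of any of spool, mug, meter, driver, tape, spray, screws from where it was at the start of the episode above 0.04 m).
It also fails if it takes over 72 s, if anything falls off the work surface, if the arm or the gripper's body presses on something with over 40 N, if the wrist force passes 120 N, or if a joint passes its speed limit or range.

## Robot

A 6-joint arm with a two-finger parallel gripper is mounted at the origin on the work surface. World frame = base frame: x ahead of the robot, y to its left, z up, the work surface at z = 0. Lengths are in m, angles in rad, forces in N, time in s.
With the tool pointing down it reaches from about 0.25 to 0.775 m from the base axis. Payload 4 kg.
Tool frame: the origin (TCP) lies midway between the tips of the shut fingers; the grasp point (between the pads) lies 19 mm behind it; z points along the fingers, y is the line along which they close (so a half turn about z gives the same grasp; the last joint's range is limited). The gripper opens to 94 mm and grips with 3 to 60 N. Pads are 16 mm wide; open, the fingers measure 119 mm over their backs; the gripper's body (75 mm by 177 mm) begins 78 mm behind the grasp point.
Start: joints at [1.246, 0.087, 1.371, -0, 1.684, -0.103], TCP at [0.121, 0.537, 0.206] pointing down, gripper open.
Joint ranges: [-3.1, 3.1], [-0.76, 2.03], [0.27, 2.55], [-1.08, 4.22], [0.17, 2.65], [-2.57, 2.57]. Speed limits (rad/s): [2.79, 2.79, 3.14, 3.14, 3.14, 3.14].

## Interface

Orientations are given as [roll, pitch, yaw] about the fixed x, y, z axes, in that order (R = Rz(yaw) Ry(pitch) Rx(roll)).
In Python, from bench import robot gives the robot as it stands. The module is installed in compiled form; this text tells all that it offers.
- The arm moves only by the tool arm_command, never from a script. Its argument "targets" is a list of rows, each a list of 4 numbers: the shift along the world's x, y, z as a fraction of full scale, then the turn about the world's z as a fraction of full scale. A call has 1 to 8 rows; each row is the pose to reach, as a shift and turn from the pose commanded when the call began; what a row does not reach only later rows make up. Full scale, the value 1, is 0.5 m for a shift and 120 degrees for a turn. A row lasts 1/12 s, in which the tool goes at most 41.7 mm and 7.16 degrees, less where a joint would pass 70% of its speed; a pose out of reach is approached as far as the arm can. A call with a number of a shift or a turn outside -1 to 1 is refused whole. A call with a gripper value outside its range is refused whole. "claw" is the closure, from 0 (fully open) to 1 (shut), set as the call begins (left out, the last holds). The fingers move at their own pace and stop on an object; the grip force is fixed at half the most. Time passes only in rows, so rows that repeat a pose let the fingers close. It gives the time, the measured TCP pose, the force, the opening and the grip force at its end, in the units of the state.
- robot.get_obs(): the state, without advancing time (a new reading comes with each control period).
- robot.snapshot(name): name is "scene" or "top"; returns the picture (384x512x3 uint8, red, green, blue); there is no depth.
- robot.camera_info(name): a dict with "vfov" (degrees; the focal length in pixels is half the picture's height over the tangent of half this angle, whatever the lens; pixels are square), "cx", "cy" (the principal point, pixels), "extrinsics" (4x4, takes a point from camera to world coordinates). Camera axes: x right, y up, looking along -z (the intrinsics and any distortion apply to the point x, -y, -z); pixel columns grow to the right and rows downward; lengths in m; the calibration is good to about 2 mm. A picture is of the moment at which its call begins. camera_info takes no time and is no camera call.
- robot.close_job(): hands the job in; it is judged then, once.
The state is a dict: "time": time; "joint_positions": joint angles; "qvel": joint speeds; "joint_torque": joint torques, N m; "tool_pos": TCP position; "ee_rot": TCP orientation; "wrist_force": force on the tool from outside, world axes, zero at the start; "wrist_torque": the same for the moment, N m; "width": finger opening in m; "finger_force": force on a finger pad.
Only numpy, scipy, OpenCV 4.12 (cv2) and the standard library are available. Lean on these libraries where they do the work, as an engineer would, in place of code of your own. Each camera call takes 0.05 s, during which the arm holds its last target. There are 200 camera calls.

## Working session

There is one attempt and no reset: what is moved stays moved. The work goes in short steps, Python scripts to look and compute and a tool call to move; the robot and the scene stay as the last step left them, time stands still between calls to the robot, and variables do not carry over. Pictures are saved under pics/ and viewed, at most 10 in all, crops included, and the job is handed in when it is done.

Besides the shell and the picture viewer there is one more tool, called as name([rows], argument=value, ...), one row to a line, values as JSON. arm_command: Moves the arm, as the interface text tells. Shift numbers are shares of 0.5 m and turn numbers shares of 120 degrees, none past 1 either way. Its arguments: {"type":"object","properties":{"targets":{"type":"array"},"claw":{"type":"number"}},"required":["targets"]}

```bash
mkdir -p pics; python3 - <<'E'
from bench import robot
import cv2, numpy as np
np.set_printoptions(precision=4,suppress=True)
for n in("scene","top"):
    i=robot.camera_info(n); print(n,{k:v for k,v in i.items()})
    cv2.imwrite(f"pics/{n}0.png",robot.snapshot(n)[:,:,::-1])
o=robot.get_obs();print(o)
E
```

```text
scene {'vfov': 48.68248637165088, 'cx': 261.6987099603936, 'cy': 190.46070148698783, 'extrinsics': array([[ 0.6119, -0.5865,  0.5307,  1.289 ],
       [ 0.7907,  0.4711, -0.391 , -0.6159],
       [-0.0207,  0.6589,  0.752 ,  1.2012],
       [ 0.    ,  0.    ,  0.    ,  1.    ]])}
top {'vfov': 49.31037963528458, 'cx': 257.97307086264686, 'cy': 192.04036871756853, 'extrinsics': array([[ 0.0115,  0.9802, -0.1975,  0.2078],
       [-0.9998,  0.0087, -0.0151, -0.0214],
       [-0.0131,  0.1977,  0.9802,  1.4688],
       [ 0.    ,  0.    ,  0.    ,  1.    ]])}
{'time': 0.1, 'joint_positions': array([ 1.2459,  0.0879,  1.3721, -0.    ,  1.6836, -0.1031]), 'qvel': array([-0.0019,  0.0003, -0.0035,  0.0004, -0.0002, -0.0006]), 'joint_torque': array([  0.0024, -34.1249, -30.3303,   0.072 ,   0.0305,  -0.0001]), 'tool_pos': array([0.1208, 0.5361, 0.2044]), 'ee_rot': array([-3.1396, -0.0002,  2.9198]), 'wrist_force': array([ 0.2393, -0.589 ,  0.0197]), 'wrist_torque': array([ 0.0246, -0.0076, -0.0104]), 'finger_force': 0.0, 'width': 0.09411549862385146}
```

View pics/scene0.png

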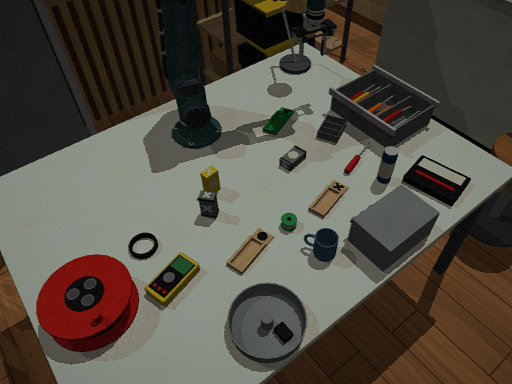

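View pics/top0.png

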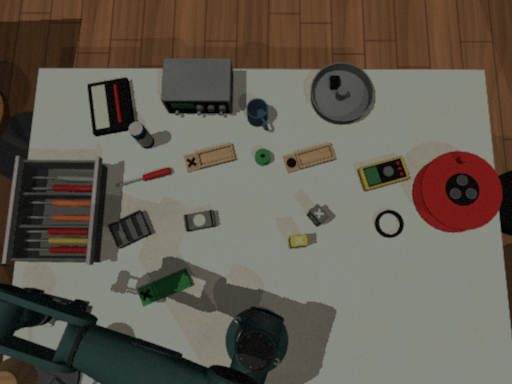

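The overview shows the disc pack lying at top px (200,220) and the cross pack standing at (318,214) near a yellow lookalike at (298,241). The disc nest is at (310,158) and the cross nest at (210,158), both with their aprons to the left. I'll zoom in on these.

```bash
python3 - <<'E'
import cv2
a=cv2.imread("pics/top0.png")[135:255,170:350]; b=cv2.imread("pics/scene0.png")[140:280,185:360]
cv2.imwrite("pics/topc.png",cv2.resize(a,None,fx=4.4,fy=4.4,interpolation=cv2.INTER_CUBIC))
cv2.imwrite("pics/scenec.png",cv2.resize(b,None,fx=4.2,fy=4.2,interpolation=cv2.INTER_CUBIC))
E
```

```text
(no output)
```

View pics/topc.png

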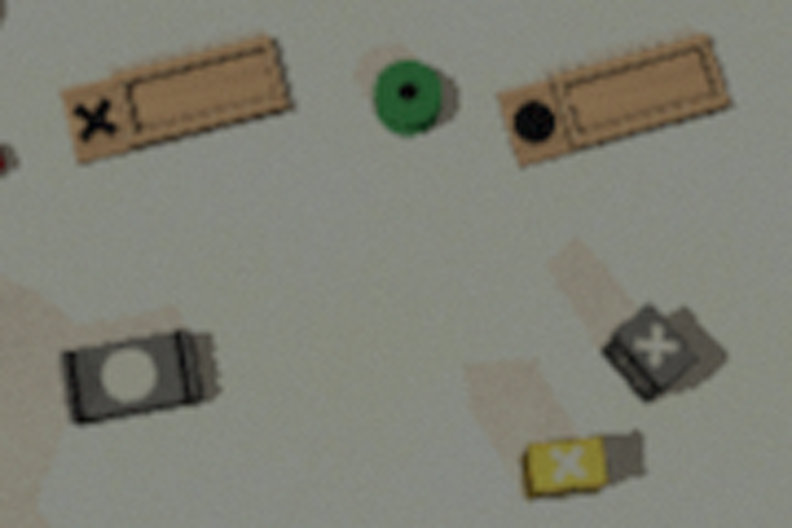

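View pics/scenec.png

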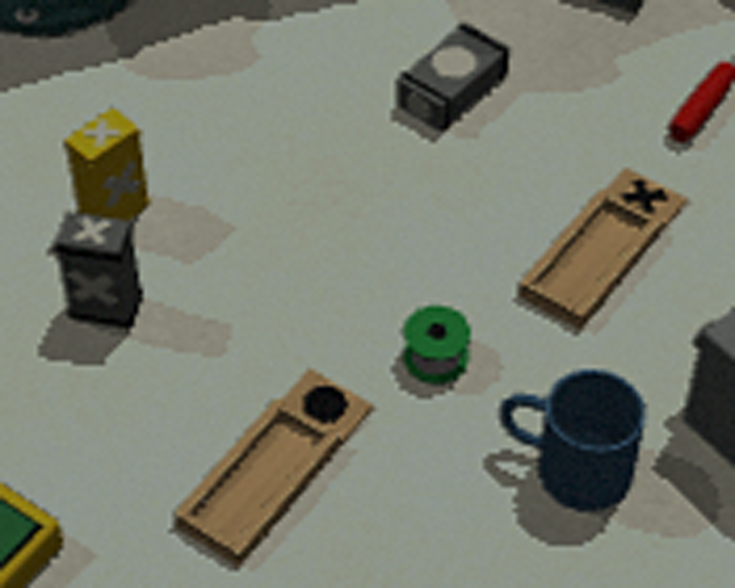

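The top crop shows both nests, with aprons and marks at crop px (95,118) and (535,122). It also shows the flat disc pack with its tag at (130,376), and the standing cross pack's top tag at (656,345). The scene crop shows the same parts: tags at (455,60) and (92,230), marks at (645,195) and (325,403). Next I'll triangulate tag and mark centroids and fit the outlines.

```bash
cat > h.py <<'E'
import cv2, numpy as np
from bench import robot
np.set_printoptions(precision=4,suppress=True)
def cam(n):
    i=robot.camera_info(n); return 192/np.tan(np.radians(i["vfov"])/2),i["cx"],i["cy"],np.array(i["extrinsics"])
def ray(n,p):
    f,cx,cy,E=cam(n); d=E[:3,:3]@np.array([(p[0]-cx)/f,-(p[1]-cy)/f,-1.]); return E[:3,3],d/np.linalg.norm(d)
def plane(n,p,z):
    o,d=ray(n,p); return o+d*(z-o[2])/d[2]
def tri(pt,ps):
    o1,d1=ray("top",pt); o2,d2=ray("scene",ps)
    s=np.linalg.lstsq(np.c_[d1,-d2],o2-o1,rcond=None)[0]; a,b=o1+d1*s[0],o2+d2*s[1]
    return (a+b)/2,np.linalg.norm(a-b)
def proj(n,P):
    f,cx,cy,E=cam(n); q=E[:3,:3].T@(np.array(P)-E[:3,3]); return np.array([cx-f*q[0]/q[2],cy+f*q[1]/q[2]])
def blob(m,near):   # component (closest to a pixel) -> centroid, area, mask
    k,l,s,c=cv2.connectedComponentsWithStats(m.astype(np.uint8)); ok=[i for i in range(1,k) if s[i,4]>8]
    i=min(ok,key=lambda i:np.hypot(*(c[i]-near))); return c[i],s[i,4],l==i
E
python3 - <<'E'
from h import *
T=cv2.imread("pics/top0.png");S=cv2.imread("pics/scene0.png")
ct=lambda x,y:(170+x/4.4,135+y/4.4); cs=lambda x,y:(185+x/4.2,140+y/4.2)
def win(im,p,r,f): # weighted centroid in window
    x,y=int(round(p[0])),int(round(p[1])); g=cv2.cvtColor(im,cv2.COLOR_BGR2GRAY)[y-r:y+r+1,x-r:x+r+1].astype(float)
    t=(g.max()+g.min())/2; w=np.clip(f*(g-t),0,None); Y,X=np.mgrid[y-r:y+r+1,x-r:x+r+1]
    return (w*X).sum()/w.sum(),(w*Y).sum()/w.sum()
for n,a,b,r,f in [("disc tag",(130,376),(455,60),7,1),("cross tag",(656,345),(92,230),5,1),("disc mark",(535,122),(325,403),5,-1),("cross mark",(95,118),(645,195),5,-1)]:
    pt,ps=win(T,ct(*a),r,f),win(S,cs(*b),r,f); print(n,pt,ps,*tri(pt,ps))
H=cv2.cvtColor(T,cv2.COLOR_BGR2HSV)
wood=(H[...,0]<20)&(H[...,1]>70)
for n,c in(("disc",(312,157)),("cross",(211,157))):
    _,A,m=blob(wood,c); r=cv2.minAreaRect(np.argwhere(m)[:,::-1].astype(np.float32)); print(n,A,r)
    for q in cv2.boxPoints(r): print(plane("top",q,.012))
for n,pp in {"dnest":[((498,93),(373,407)),((520,167),(313,370)),((712,35),(238,550)),((733,103),(178,517))],
 "cnest":[((62,92),(688,203)),((82,165),(625,168)),((272,35),(580,312)),((294,108),(519,289))],
 "dpack":[((65,353),(508,48)),((80,423),(465,25)),((185,333),(440,98)),((200,405),(398,72))]}.items():
    for a,b in pp: print(n,*tri(ct(*a),cs(*b)))
for a in [(648,303),(697,347),(655,392),(609,347)]: print("cp",plane("top",ct(*a),.104))
for a in [(525,440),(603,437),(603,490),(528,498)]: print("yel",plane("top",ct(*a),.104))
print("yel",plane("top",ct(568,462),.104))
E
```

```text
disc tag (np.float64(198.80078205392056), np.float64(219.75036015641078)) (np.float64(291.3205174272368), np.float64(152.50781530722242)) [0.3933 0.1986 0.0483] 0.007944719512475213
cross tag (np.float64(318.7030303030303), np.float64(213.02242424242425)) (np.float64(206.3916428756813), np.float64(194.2457825071373)) [ 0.4128 -0.2026  0.1064] 0.004438244829488307
disc mark (np.float64(291.0416259527067), np.float64(162.32773109243698)) (np.float64(261.92574877576584), np.float64(235.7841931442888)) [ 0.6114 -0.119   0.0081] 0.004511435853377792
cross mark (np.float64(191.2824106517169), np.float64(161.7624386825508)) (np.float64(337.89025206335043), np.float64(186.6747713584653)) [0.611  0.2423 0.0065] 0.004670841719873934
disc 813 ((309.08489990234375, 157.0471649169922), (17.71950912475586, 49.86187744140625), 74.05460357666016)
[ 0.6373 -0.0867  0.012 ]
[ 0.6903 -0.2607  0.012 ]
[ 0.6263 -0.2768  0.012 ]
[ 0.574  -0.1041  0.012 ]
cross 836 ((209.31349182128906, 156.8911895751953), (17.661834716796875, 49.320796966552734), 75.25643920898438)
[0.6374 0.2738 0.012 ]
[0.6862 0.1018 0.
[... 238 characters left out ...]
0138] 0.004125088083056077
cnest [ 0.6367  0.273  -0.0028] 0.0007754305016311223
cnest [0.5736 0.2536 0.0029] 0.0017448777198966724
cnest [0.6796 0.0975 0.0218] 0.00028495842886273453
cnest [0.6219 0.0802 0.0093] 0.002666887575859836
dpack [0.4126 0.2537 0.0341] 3.29118130301466e-05
dpack [0.3594 0.2425 0.0309] 0.005863553901936254
dpack [0.428  0.1578 0.0402] 0.0019998310706482707
dpack [0.3737 0.1479 0.0371] 0.005598244000311396
cp [ 0.4447 -0.1967  0.104 ]
cp [ 0.4117 -0.2327  0.104 ]
cp [ 0.3776 -0.2008  0.104 ]
cp [ 0.4111 -0.1671  0.104 ]
yel [ 0.3409 -0.1041  0.104 ]
yel [ 0.3437 -0.1618  0.104 ]
yel [ 0.3047 -0.1614  0.104 ]
yel [ 0.2983 -0.1062  0.104 ]
yel [ 0.325  -0.1358  0.104 ]
```

arm_command([
  [0.54, -0.68, 0, -0.57],
  [0.54, -0.68, 0, -0.57],
  [0.54, -0.68, 0, -0.57],
  [0.54, -0.68, 0, -0.57],
  [0.54, -0.68, 0, -0.57],
  [0.54, -0.68, 0, -0.57],
  [0.54, -0.68, 0, -0.57],
  [0.54, -0.68, 0, -0.57],
], claw=0)

```text
time: 0.77
tool_pos: [0.3288, 0.2736, 0.2052]
ee_rot: [-3.141, 0.0, 1.914]
wrist_force: [0.3, 0.8, -0.3]
width: 0.0939
finger_force: 0.0
```

arm_command([
  [0.127, -0.154, -0.1, -0.093],
  [0.127, -0.154, -0.18, -0.093],
  [0.127, -0.154, -0.18, -0.093],
  [0.127, -0.154, -0.18, -0.093],
  [0.127, -0.154, -0.18, -0.093],
  [0.127, -0.154, -0.18, -0.093],
])

```text
time: 1.27
tool_pos: [0.3914, 0.1989, 0.1156]
ee_rot: [-3.14, -0.001, 1.724]
wrist_force: [0.7, 1.2, 0.1]
width: 0.0938
finger_force: 0.0
```

```bash
python3 - <<'E'
from h import *
o=robot.get_obs(); print(o["tool_pos"],o["ee_rot"])
a=robot.snapshot("scene")[:,:,::-1]; cv2.imwrite("pics/s1.png",cv2.resize(a[90:210,220:380],None,fx=4,fy=4,interpolation=cv2.INTER_CUBIC))
E
```

```text
[0.3914 0.1989 0.1156] [-3.1403 -0.0008  1.7243]
```

View pics/s1.png

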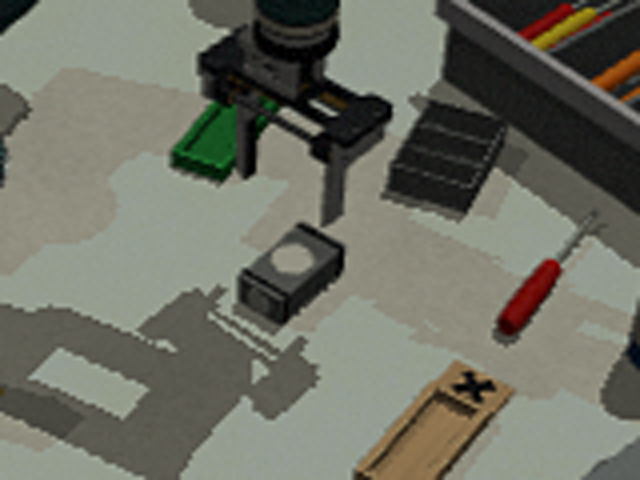

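The crop shows the open gripper above and aligned across the pack (tag at crop px (293,257)), so I'll go down, grip and lift.

arm_command([
  [0.002, 0, -0.08, 0],
  [0.002, 0, -0.14, 0],
  [0.002, 0, -0.19, 0],
  [0.002, 0, -0.22, 0],
  [0.002, 0, -0.22, 0],
  [0.002, 0, -0.22, 0],
])

```text
time: 1.82
tool_pos: [0.3931, 0.2, 0.0068]
ee_rot: [3.14, -0.001, 1.727]
wrist_force: [0.3, -0.6, 0.7]
width: 0.0939
finger_force: 0.0
```

arm_command([
  [0, 0, 0, 0],
  [0, 0, 0, 0],
  [0, 0, 0, 0],
  [0, 0, 0, 0],
  [0, 0, 0, 0],
  [0, 0, 0, 0],
], claw=1)

```text
time: 2.32
tool_pos: [0.394, 0.1987, 0.0063]
ee_rot: [3.138, -0.0, 1.725]
wrist_force: [2.4, -0.5, 0.1]
width: 0.0577
finger_force: 1.0
```

arm_command([
  [0, 0, 0.05, 0],
  [0, 0, 0.11, 0],
  [0, 0, 0.16, 0],
  [0, 0, 0.16, 0],
  [0, 0, 0.16, 0],
])

```text
time: 2.73
tool_pos: [0.3933, 0.1986, 0.0859]
ee_rot: [3.14, -0.0, 1.725]
wrist_force: [-0.2, 0.2, -4.1]
width: 0.0558
finger_force: 30.0
```

arm_command([
  [0.32, -0.58, 0, 0.064],
  [0.32, -0.58, 0, 0.064],
  [0.32, -0.58, 0, 0.064],
  [0.32, -0.58, 0, 0.064],
  [0.32, -0.58, 0, 0.064],
  [0.32, -0.58, 0, 0.064],
  [0.32, -0.58, 0, 0.064],
  [0.32, -0.58, 0, 0.064],
])

```text
time: 3.4
tool_pos: [0.549, -0.089, 0.0815]
ee_rot: [-3.136, -0.004, 1.859]
wrist_force: [1.2, 0.0, -3.6]
width: 0.0558
finger_force: 30.0
```

arm_command([
  [0.04, -0.07, 0, 0],
  [0.08, -0.14, 0, 0],
  [0.12, -0.2, 0, 0],
  [0.141, -0.234, 0, 0],
  [0.141, -0.234, 0, 0],
  [0.141, -0.234, 0, 0],
  [0.141, -0.234, 0, 0],
])

```text
time: 3.98
tool_pos: [0.6193, -0.2033, 0.0822]
ee_rot: [-3.137, -0.004, 1.859]
wrist_force: [0.6, 0.4, -3.7]
width: 0.0555
finger_force: 30.0
```

```bash
python3 - <<'E'
from h import *
o=robot.get_obs(); print(o["tool_pos"],o["ee_rot"],o["width"])
a=robot.snapshot("scene")[:,:,::-1]; b=robot.snapshot("top")[:,:,::-1]
r=lambda i,f:cv2.resize(i,None,fx=f,fy=f,interpolation=cv2.INTER_CUBIC)
cv2.imwrite("pics/n1.png",np.vstack([r(a[195:285,200:320],5)[:300,:600],r(b[130:190,250:370],5)]))
E
```

```text
[ 0.6193 -0.2033  0.0822] [-3.1375 -0.0042  1.8591] 0.05545004008193591
```

View pics/n1.png

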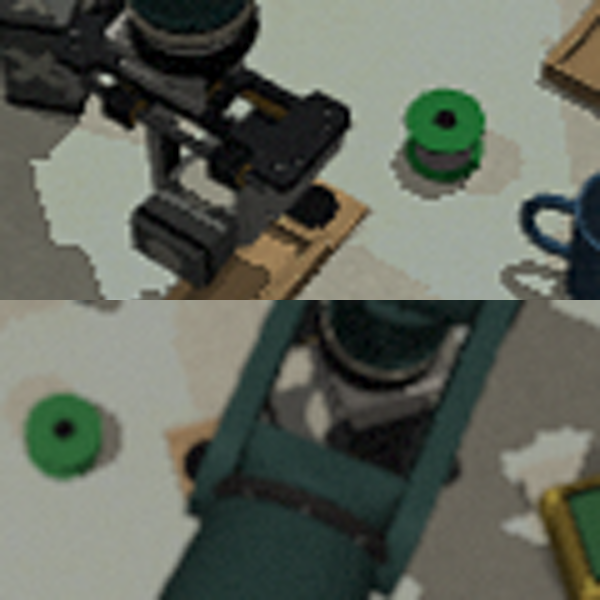

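The arm hides the nest from the top view. In the scene view the pack is held level above the slot, with the disc mark at crop px (315,205). I'll correct the small offset and lower.

arm_command([
  [0.009, -0.009, -0.04, 0],
  [0.009, -0.009, -0.08, 0],
  [0.009, -0.009, -0.1, 0],
  [0.009, -0.009, -0.11, 0],
  [0.009, -0.009, -0.11, 0],
  [0.009, -0.009, -0.11, 0],
])

```text
time: 4.58
tool_pos: [0.6257, -0.2086, 0.031]
ee_rot: [3.141, 0.0, 1.86]
wrist_force: [0.7, -0.9, -3.4]
width: 0.0559
finger_force: 30.0
```

arm_command([
  [0, 0, 0, 0],
  [0, 0, 0, 0],
  [0, 0, 0, 0],
  [0, 0, 0, 0],
  [0, 0, 0, 0],
  [0, 0, 0, 0],
], claw=0)

```text
time: 5.08
tool_pos: [0.6258, -0.2092, 0.0311]
ee_rot: [3.141, 0.001, 1.859]
wrist_force: [0.2, -0.1, 0.5]
width: 0.0917
finger_force: 0.0
```

```bash
python3 - <<'E'
from h import *
o=robot.get_obs(); print(o["tool_pos"],o["ee_rot"],o["width"])
a=robot.snapshot("scene")[:,:,::-1]
r=lambda i,f:cv2.resize(i,None,fx=f,fy=f,interpolation=cv2.INTER_CUBIC)
cv2.imwrite("pics/n2.png",r(a[205:285,210:310],6))
E
```

```text
[ 0.6258 -0.2092  0.0311] [3.1409 0.0006 1.859 ] 0.09173072650721607
```

View pics/n2.png

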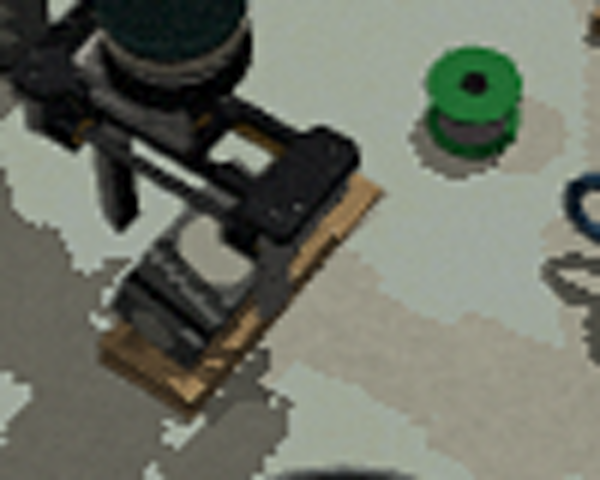

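The pack has tipped as planned: its far edge is in the slot and its near edge is up. I'll straddle the nest and press the near pad on the raised edge.

arm_command([
  [0.012, 0.004, 0, 0],
  [0.024, 0.007, 0, 0],
  [0.024, 0.007, -0.02, 0],
  [0.024, 0.007, -0.042, 0],
  [0.032, 0.009, -0.042, 0],
  [0.04, 0.012, -0.042, 0],
  [0.04, 0.012, -0.042, 0],
  [0.04, 0.012, -0.042, 0],
])

```text
time: 5.8
tool_pos: [0.6456, -0.2029, 0.0092]
ee_rot: [-3.141, -0.0, 1.859]
wrist_force: [0.2, -0.1, -0.9]
width: 0.094
finger_force: 0.3
```

arm_command([
  [0.004, 0.001, 0, 0],
  [0.008, 0.002, 0, 0],
  [0.012, 0.004, 0, 0],
  [0.012, 0.004, 0, 0],
])

```text
time: 6.13
tool_pos: [0.6497, -0.2014, 0.0089]
ee_rot: [-3.137, -0.001, 1.859]
wrist_force: [-5.4, -1.7, -0.4]
width: 0.0942
finger_force: 2.7
```

arm_command([
  [0.004, 0.001, 0.006, 0],
  [0.005, 0.001, 0.012, 0],
  [0.006, 0.002, 0.018, 0],
  [0.008, 0.002, 0.024, 0],
  [0.008, 0.002, 0.024, 0],
])

```text
time: 6.55
tool_pos: [0.6527, -0.2007, 0.0217]
ee_rot: [-3.135, -0.001, 1.858]
wrist_force: [-8.7, -1.0, 1.5]
width: 0.0941
finger_force: 4.2
```

```bash
python3 - <<'E'
from h import *
a=robot.snapshot("scene")[:,:,::-1]
r=lambda i,f:cv2.resize(i,None,fx=f,fy=f,interpolation=cv2.INTER_CUBIC)
cv2.imwrite("pics/n3.png",r(a[205:285,210:310],6))
o=np.array([.637,-.204,0]);u=np.array([-.284,.959,0]);w=np.array([.959,.284,0])
for th in (17,25,32,45):
    t=np.radians(th);c=.022-.012*np.tan(t)
    e=lambda p,q:o-.054*u+w*(c-p*np.cos(t)+q*np.sin(t))+np.array([0,0,.006+p*np.sin(t)+q*np.cos(t)])
    print(th,[((proj("scene",e(p,q))-[210,205])*6).round() for p,q in((0,0),(.056,0),(.056,.036),(0,.036))])
E
```

```text
17 [array([189., 382.]), array([109., 316.]), array([119., 291.]), array([201., 358.])]
25 [array([186., 380.]), array([109., 310.]), array([127., 290.]), array([205., 362.])]
32 [array([183., 378.]), array([110., 305.]), array([134., 291.]), array([209., 366.])]
45 [array([177., 374.]), array([114., 298.]), array([148., 295.]), array([212., 373.])]
```

View pics/n3.png

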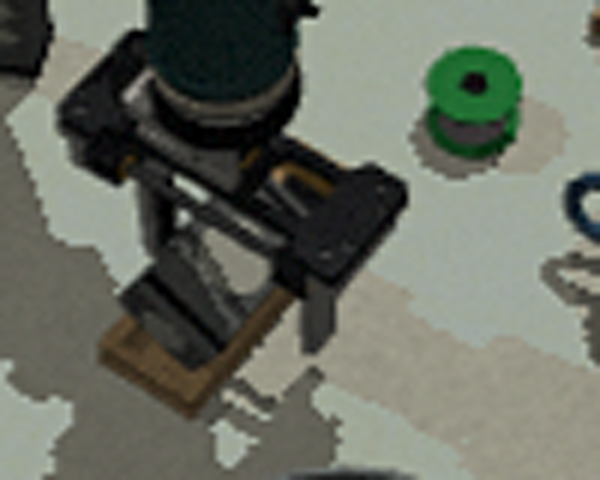

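The pack is tilting up with the pad: its end face now runs from crop px (118,297) to (185,367), with its top edge near (155,270). I'll keep lifting.

arm_command([
  [0.002, 0.001, 0.006, 0],
  [0.003, 0.001, 0.012, 0],
  [0.004, 0.001, 0.018, 0],
  [0.006, 0.001, 0.024, 0],
  [0.006, 0.002, 0.024, 0],
])

```text
time: 7.02
tool_pos: [0.6586, -0.199, 0.0347]
ee_rot: [3.141, 0.0, 1.859]
wrist_force: [-3.6, -0.2, 2.3]
width: 0.0937
finger_force: 2.3
```

arm_command([
  [0.002, 0.001, 0.006, 0],
  [0.004, 0.001, 0.012, 0],
  [0.006, 0.001, 0.018, 0],
  [0.008, 0.002, 0.024, 0],
  [0.008, 0.002, 0.024, 0],
])

```text
time: 7.43
tool_pos: [0.6639, -0.1981, 0.0467]
ee_rot: [3.139, 0.001, 1.859]
wrist_force: [-1.9, 0.7, -0.9]
width: 0.094
finger_force: 0.3
```

```bash
python3 - <<'E'
from h import *
a=robot.snapshot("scene")[:,:,::-1]
r=lambda i,f:cv2.resize(i,None,fx=f,fy=f,interpolation=cv2.INTER_CUBIC)
cv2.imwrite("pics/n4.png",r(a[205:285,210:310],6))
# dark/bright tag & end-face edges, numerically: tag blob pixels
g=cv2.cvtColor(a,cv2.COLOR_BGR2GRAY)
for row in range(246,270,2): print(row,g[row,222:258:1])
E
```

```text
246 [166 169 163 166 166 167 166 166 164 166 168 166 165 167 172 152  94  49
  67  49  39  38  31  31  54  53  90 107 110 109 108 108 107 107 116  59]
248 [160 111 159 168 168 167 167 165 166 165 165 165 165 170 117  51  65  77
  75  77  75  84  72  41  30  62 106 110 107 109 109 107 110 108 113  57]
250 [101 102 100  98  95 158 168 164 165 166 168 171 141  66  39  42  44  41
  43  41  40  33  54  54  36  57 102 109 106 107 106 107 108 108 110  90]
252 [103 103 102 104 101  95 159 168 167 168 137  55   6  13  10   9   3   2
   0  30  34  35  53  58  36  32 102 110 109 109 108 108 108 108 113  65]
254 [102 101 101 104 104 105  95 156 169 173 116  47  30  35  39  43  47  44
  22   3  16  33  35  56  37  33  29 103 109 108 108 107 111 101  66  42]
256 [102 103 105 102 101 101  99  96 162 114  74  64  35  27  32  30  24  34
  35  27   2  10  31  55  56  42  31  51  52  62  63  52  51  51  47  62]
258 [ 99 101 101  99 101 101 101  86  73  72  80  51  45  47  58  59  69  58
  32  37  34  14   2  18  57  42  34  35  54  55  55  57  43  54  76  74]
260 [100 102 101 101 100  85  70  71  76  56  41  47  53  54  62  61  59  60
  62  47  32  36  21   2  22  53  38  35  54  55  45  51  68  76  74 148]
262 [100 100 101 101  75  72  73  66  54  46  51  55  55  72  74  75  49  54
  58  62  56  33  32  33   9   2  31  36  36  44  63  79  74 148 153 153]
264 [100 100 100 105  72  48  45  51  66  71  71  67  74  73  73  73  73  56
  30  22  26  29  29  37  39  22   0  19  55  74  80  78 144 154 150 147]
266 [100 103 103 101 101  91  66  58  49  46  47  75  74  68  70  61  67  68
  74  77  53  60  40  38  35  34  45  66  79  77  73 149 156 152 153 157]
268 [101 100  97 101 105 101 100 102 105  69  58  58  49  44  75  72  68  70
  66  70  72  71  67  50  44  59  76  75  73 144 153 151 154 155 151 149]
```

View pics/n4.png

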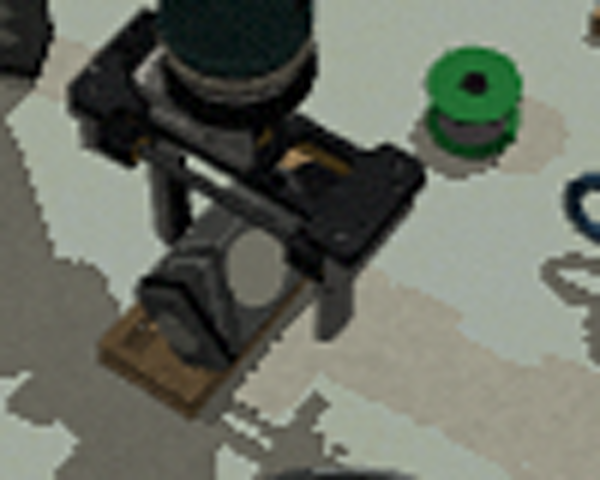

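The pack is now at about 50°, with end-face corners at crop px (142,285), (178,280), (235,350) and (200,365). I'll keep going along the arc, pushing more than lifting.

arm_command([
  [0.004, 0.001, 0.003, 0],
  [0.008, 0.002, 0.006, 0],
  [0.012, 0.003, 0.008, 0],
  [0.015, 0.005, 0.01, 0],
  [0.015, 0.005, 0.01, 0],
])

```text
time: 7.9
tool_pos: [0.671, -0.1953, 0.051]
ee_rot: [3.14, 0.001, 1.859]
wrist_force: [-1.0, -0.8, 0.4]
width: 0.0938
finger_force: 0.5
```

```bash
cat > tag.py <<'E'
from h import *
def tag(o,ang,tags=True):
    a=robot.snapshot("scene")[:,:,::-1]; g=cv2.cvtColor(a,cv2.COLOR_BGR2GRAY)
    u=np.array([np.cos(ang),np.sin(ang),0]);w=np.array([u[1],-u[0],0]);o=np.array(o)
    P=o+.018*w+[0,0,.034]; p=proj("scene",P); print("pred tag",p)
    for lo in (85,100): 
        c,A,m=blob((g>lo)&(g<150),p); q=np.argwhere(m); print("blob",c,A,q.min(0),q.max(0))
    for n,s in(("near top",(-.018,.062)),("far top",(.018,.062)),("far floor",(.018,.006))):
        print(n,[proj("scene",o+e*u+s[0]*w+[0,0,s[1]]).round(1) for e in(-.052,.052)])
    return g
E
python3 - <<'E'
from tag import *
g=tag([.637,-.204,0],np.radians(106.5))
for r in range(236,272,2): print(r,g[r,226:266])
E
```

```text
pred tag [251.0615 252.1602]
blob [253.7857 250.3333] 84 [245 250] [256 258]
blob [264.25   257.4167] 12 [252 264] [262 266]
near top [array([231.8, 253.2]), array([251.4, 231.2])]
far top [array([240.8, 258.8]), array([260.3, 236.4])]
far floor [array([241.8, 268.1]), array([260.6, 246. ])]
236 [166 166 166 167 165 166 165 167 166 169 149  76  52  34  10   7   6  51
  38  29  33  27  55  67  78  81  67  40  15  10  11   7   9  24  38  36
  21  15   7  18]
238 [168 166 166 167 166 166 165 164 167 164 173  89  49  46  12   8   4  80
 168 181 147  69  32  40  35  43  59  80  69  74  38   3   8  10  23  33
  27  25  21  22]
240 [168 165 163 167 164 166 165 166 167 166 171 107  57  58  22   8   0  38
 163 117  80  78  78  66  41  32  36  42  31  33  45  50  51  43  22   3
   4  21  30  28]
242 [164 166 167 166 165 167 167 166 166 165 170 127  66  54  27  15   2  26
  60  63  63  64  65  63  64  67  78  47  31  27  42  38  32  48  51  31
  18  18  29  32]
244 [165 166 168 166 165 164 166 166 166 166 167 175  90  52  33  15  57  67
  63  64  63  66  63  64  69  70  51  48  71  74  60  36  
[... 1516 characters left out ...]
52 153 154
 154 155 156 133]
264 [ 75  48  43  51  68  72  69  70  75  75  74  73  76  56  33  26  33  29
  26  29  36  22   8  16  43  74  81  75  74 145 152 148 148 152 150 146
 149 152 150 150]
266 [101  90  66  56  49  46  45  75  70  69  68  62  66  69  70  76  54  43
  39  30  31  33  25  39  77  78  77 151 157 153 155 156 157 155 150 145
 145 150 150 153]
268 [103 101 105 104 105  71  58  62  50  49  76  72  69  70  67  70  71  74
  68  51  45  59  79  81  72 148 154 153 157 155 152 148 149 152 149 150
 146 152 143 146]
270 [100 103 100 101 102 101 101 106  82  55  55  47  49  54  72  74  77  54
  43  50  76  79  80  79 149 157 152 150 151 145 153 155 153 150 151 154
 152 150 149 165]
```

```bash
python3 - <<'E'
from h import *
o=np.array([.637,-.204,0]);t=np.radians(106.5);u=np.array([np.cos(t),np.sin(t),0]);w=np.array([u[1],-u[0],0])
for e in(-.068,.112):
  for s in(-.032,.032):
    for z in (0,.018 if e<0 else .006): print(e,s,z,proj("scene",o+e*u+s*w+[0,0,z]).round(1),proj("top",o+e*u+s*w+[0,0,z]).round(1))
print("obs scene -u",[(185+x/4.2,140+y/4.2) for x,y in((178,517),(238,550),(238,568),(313,370),(373,407))])
print("obs top",[(170+x/4.4,135+y/4.4) for x,y in((733,103),(712,35),(520,167),(498,93))])
b=cv2.imread("pics/scene0.png"); 
S=cv2.cvtColor(b,cv2.COLOR_BGR2HSV); _,A,m=blob((S[...,0]<20)&(S[...,1]>70),(245,250)); print(A)
print(cv2.approxPolyDP(cv2.findContours(m.astype(np.uint8),0,1)[0][0],2.5,True)[:,0])
E
```

```text
-0.068 -0.032 0 [226.8 264.9] [335.4 159.8]
-0.068 -0.032 0.018 [226.3 262. ] [336.2 158.4]
-0.068 0.032 0 [242.3 274.8] [330.  143.6]
-0.068 0.032 0.018 [242.  271.9] [330.7 142. ]
0.112 -0.032 0 [259.1 228.3] [287.8 173.1]
0.112 -0.032 0.006 [259.1 227.2] [287.9 172.7]
0.112 0.032 0 [274.2 236.9] [282.8 156.7]
0.112 0.032 0.006 [274.2 235.9] [282.8 156.2]
obs scene -u [(227.38095238095238, 263.0952380952381), (241.66666666666666, 270.95238095238096), (241.66666666666666, 275.23809523809524), (259.5238095238095, 228.09523809523807), (273.8095238095238, 236.9047619047619)]
obs top [(336.59090909090907, 158.4090909090909), (331.8181818181818, 142.95454545454547), (288.1818181818182, 172.95454545454544), (283.1818181818182, 156.13636363636363)]
821
[[259 228]
 [228 260]
 [228 266]
 [241 274]
 [272 237]]
```

Fitting the outline by hand puts the pack at about 65°: it has passed its balance point and its lower edge is riding on the far wall. I'll close the gripper around it, moving the centre back as it closes, so that the pads square it upright.

arm_command([
  [0, 0, 0, 0],
  [-0.005, -0.0015, 0, 0],
  [-0.011, -0.003, 0, 0],
  [-0.017, -0.005, 0, 0],
  [-0.023, -0.007, 0, 0],
], claw=1)

```text
time: 8.37
tool_pos: [0.6582, -0.1989, 0.0502]
ee_rot: [3.142, -0.001, 1.859]
wrist_force: [-0.5, 0.1, 0.0]
width: 0.0639
finger_force: 0.1
```

arm_command([
  [-0.007, -0.002, 0, 0],
  [-0.013, -0.004, 0, 0],
  [-0.019, -0.0055, 0, 0],
  [-0.025, -0.007, 0, 0],
  [-0.028, -0.008, 0, 0],
  [-0.028, -0.008, 0, 0],
  [-0.028, -0.008, 0, 0],
])

```text
time: 8.95
tool_pos: [0.644, -0.2032, 0.0502]
ee_rot: [-3.14, -0.0, 1.859]
wrist_force: [-0.8, -0.2, -1.6]
width: 0.0408
finger_force: 27.5
```

arm_command([
  [-0.004, -0.001, 0, 0],
  [-0.008, -0.002, 0, 0],
  [-0.008, -0.002, 0, 0],
  [-0.008, -0.002, 0, 0],
])

```text
time: 9.28
tool_pos: [0.6404, -0.2039, 0.0501]
ee_rot: [-3.141, -0.0, 1.859]
wrist_force: [0.8, 0.3, -3.0]
width: 0.0406
finger_force: 27.4
```

```bash
python3 - <<'E'
from tag import *
g=tag([.637,-.204,0],np.radians(106.5))
for r in range(238,272,2): print(r,g[r,226:262])
E
```

```text
pred tag [251.0615 252.1602]
blob [235.8333 244.5   ] 12 [239 233] [250 238]
blob [268.1915 244.2553] 47 [235 262] [253 274]
near top [array([231.8, 253.2]), array([251.4, 231.2])]
far top [array([240.8, 258.8]), array([260.3, 236.4])]
far floor [array([241.8, 268.1]), array([260.6, 246. ])]
238 [166 166 164 165 165 163 162 162 165 174  85  48  35  12   0   0  78 131
  55   1   8  15  11  12  22  46  46  22  41  35  29  29  27  25  25  28]
240 [165 163 166 163 164 164 164 163 166 171 103  59  44  18   4   0  46  71
  58  20   5   6   5   6  38  29  36  45  25   7  16  28  29  31  32  37]
242 [164 164 163 163 163 163 164 164 166 169 125  66  54  19   0  50  62  68
  67  67  68  56  32   5  26  53  55  40  31  27  31  20   8  16  21  33]
244 [163 164 164 165 165 164 165 164 166 162 168 127  64  69  82  71  68  66
  67  65  68  67  67  48  47  51  51  57  56  57  38  46  55  46  26  21]
246 [165 165 164 166 164 166 164 165 165 167 170 119  54  40  34  26  29  66
  37  60  69  69  57  49  48  46  56  55  54  53  65  52  52  58  55  53]
248 [165 166 165 165 163 163 165 167 168 143  67  72
[... 1059 characters left out ...]
34  50  59  60  32  36
  34  14  11  32  35  48  46  38  60 149 154 149 147 151 147 150 153 153]
264 [ 73  47  42  51  68  71  68  68  71  74  71  76  66  41  31  27  26  29
  30  31  12  18  43  46  53  71 143 154 147 150 146 146 148 150 148 148]
266 [101  91  62  54  53  47  46  77  70  67  70  61  66  71  74  59  54  67
  42  46  39  44  45  66  76 145 153 156 152 149 153 155 155 152 148 145]
268 [102 100 101 102 105  71  56  58  46  47  71  71  69  70  66  69  72  72
  68  48  40  56  78  73 143 154 151 148 152 153 149 144 150 151 146 145]
270 [100  99  99 102 100  99 103 104  78  54  55  46  49  52  69  72  75  53
  43  52  73  77  79  79  75  68 140 147 146 147 151 151 152 148 147 149]
```

The pack is held in the air at about 75° (−3 N on the wrist), a little too far along +x of the nest and too far toward the far wall. I'll raise it, re-centre it over the slot and lower until it touches.

arm_command([
  [0, 0, 0.01, 0],
  [0, 0, 0.02, 0],
  [-0.007, -0.007, 0.02, 0],
  [-0.014, -0.014, 0.02, 0],
  [-0.019, -0.02, 0.02, 0],
  [-0.019, -0.02, 0.02, 0],
  [-0.019, -0.02, 0.02, 0],
])

```text
time: 9.92
tool_pos: [0.6307, -0.2143, 0.0603]
ee_rot: [-3.141, -0.0, 1.858]
wrist_force: [-1.0, 0.1, -2.3]
width: 0.0409
finger_force: 27.4
```

arm_command([
  [0, 0, -0.006, 0],
  [0, 0, -0.012, 0],
  [0, 0, -0.018, 0],
  [0, 0, -0.024, 0],
  [0, 0, -0.03, 0],
  [0, 0, -0.03, 0],
])

```text
time: 10.42
tool_pos: [0.631, -0.2139, 0.0449]
ee_rot: [-3.141, -0.0, 1.859]
wrist_force: [-0.0, 0.5, -3.1]
width: 0.041
finger_force: 27.4
```

arm_command([
  [0, 0, -0.005, 0],
  [0, 0, -0.01, 0],
  [0, 0, -0.014, 0],
  [0, 0, -0.014, 0],
])

```text
time: 10.75
tool_pos: [0.6322, -0.2142, 0.0439]
ee_rot: [3.138, 0.003, 1.86]
wrist_force: [-5.4, 3.0, 13.5]
width: 0.0408
finger_force: 27.9
```

arm_command([
  [0, 0, 0.012, 0],
  [0, 0, 0.012, 0],
  [0, 0, 0.012, 0],
])

```text
time: 11.0
tool_pos: [0.6312, -0.2141, 0.0444]
ee_rot: [3.141, 0.0, 1.859]
wrist_force: [0.1, -0.6, -3.6]
width: 0.0407
finger_force: 27.5
```

arm_command([
  [0, 0, 0, 0],
  [0, 0, 0, 0],
  [0, 0, 0, 0],
  [0, 0, 0, 0],
  [0, 0, 0, 0],
  [0, 0, 0, 0],
], claw=0.35)

```text
time: 11.5
tool_pos: [0.6312, -0.214, 0.0444]
ee_rot: [3.141, -0.0, 1.859]
wrist_force: [0.6, 0.3, -0.4]
width: 0.0611
finger_force: 0.3
```

```bash
python3 - <<'E'
from tag import *
g=tag([.637,-.204,0],np.radians(106.5))
for r in range(238,276,2): print(r,g[r,222:262])
E
```

```text
pred tag [251.0615 252.1602]
blob [237.3636 247.7273] 11 [243 233] [252 242]
blob [237.5 247.5] 10 [243 233] [252 242]
near top [array([231.8, 253.2]), array([251.4, 231.2])]
far top [array([240.8, 258.8]), array([260.3, 236.4])]
far floor [array([241.8, 268.1]), array([260.6, 246. ])]
238 [163 162 163 162 163 165 169 123  67  52  17   2   7   0 157 169 166 171
 142  83  23  10  15  15  13  14   4  20  20  26  30  29  27  31  28  30
  16  43  27  28]
240 [163 162 163 163 164 164 166 148  76  53  30  14   0   0 159 171 163 161
 165 172  79   7  15  29  31  16  10  29  24  24  34  21  27  57  38  27
  32  33  17  17]
242 [164 164 165 161 163 164 166 170  87  51  36   5   0   2 115 160 163 164
 166 172  84  15   3  10   8   7  32  22  20   9   6  19  30  30  29  38
  24   5  39  51]
244 [163 163 163 163 162 163 164 167 168 127  59  12  77 159 169 165 164 167
 169 106  69  73  77  51  26   6   8  37  49  34  35  55  33   8   7   0
  29  50  60  63]
246 [165 164 164 163 164 164 165 163 164 165 168 169 166 166 164 166 168 121
  79  69  72  71  73  75  75  67  48  50  53  55  45  49  54  55
[... 1678 characters left out ...]
50 151 154
 153 153 148 141]
268 [101  98  98  99 102 101  99 101 104  70  58  59  45  46  71  71  72  65
  36  59  71  59  57  41  41  56  75 145 150 150 150 150 153 151 147 145
 146 148 148 162]
270 [100 105  98 102 101 101 102 100  97  99 102 106  78  53  53  46  49  64
  70  71  72  53  43  51  73  76  74  73 144 152 148 149 145 146 148 150
 150 145 160 164]
272 [ 98 100  97  98  97  98  97  99  99  98  99 100  98  99 102  80  54  49
  43  37  39  43  66  77  76  75  74  74 144 151 145 147 146 143 147 148
 162 162 163 159]
274 [ 98  97 101  96  96  97  97  97  98  96  96 100 100  99  96  98 100 100
  77  54  59  72  78  75  73  96  98  96  91 157 167 152 152 151 102 139
 164 162 162 161]
```

The outline now matches an upright pack: top edge (233,253)→(242,258), vertical far edge down to (242,267). That is within about 4 mm along and 2 mm across. I'll back out and go to the cross pack.

arm_command([
  [0.008, 0.003, 0, 0],
  [0.015, 0.005, 0, 0],
  [0.015, 0.005, 0.05, 0],
  [0.015, 0.005, 0.12, 0],
  [0.015, 0.005, 0.2, 0],
  [0.015, 0.005, 0.25, 0],
  [0.015, 0.005, 0.25, 0],
])

```text
time: 12.13
tool_pos: [0.6422, -0.2127, 0.1789]
ee_rot: [3.13, 0.01, 1.859]
wrist_force: [0.1, 0.3, 1.7]
width: 0.0609
finger_force: 0.0
```

arm_command([
  [-0.536, -0.07, 0, -0.496],
  [-0.536, -0.07, 0, -0.496],
  [-0.536, -0.07, 0, -0.496],
  [-0.536, -0.07, 0, -0.496],
  [-0.536, -0.07, 0, -0.496],
  [-0.536, -0.07, 0, -0.496],
  [-0.536, -0.07, 0, -0.496],
  [-0.536, -0.07, 0, -0.496],
], claw=1)

```text
time: 12.8
tool_pos: [0.3671, -0.2467, 0.1693]
ee_rot: [-3.141, 0.001, 0.849]
wrist_force: [-0.1, -0.1, 0.1]
width: 0.0108
finger_force: 0.0
```

arm_command([
  [0, 0, 0, -0.02],
  [0, 0, 0, -0.02],
  [0, 0, 0, -0.02],
  [0, 0, 0, -0.02],
])

```text
time: 13.13
tool_pos: [0.3708, -0.2464, 0.1692]
ee_rot: [-3.141, 0.0, 0.819]
wrist_force: [0.6, 0.2, -0.4]
width: 0.0006
finger_force: 0.0
```

arm_command([
  [0, 0, -0.08, 0],
  [0, 0, -0.16, 0],
  [0, 0, -0.164, 0],
  [0.014, 0.015, -0.164, 0],
  [0.028, 0.029, -0.164, 0],
  [0.035, 0.037, -0.164, 0],
  [0.041, 0.044, -0.164, 0],
  [0.048, 0.051, -0.164, 0],
])

```text
time: 13.8
tool_pos: [0.3965, -0.2217, 0.0901]
ee_rot: [3.137, -0.0, 0.818]
wrist_force: [-0.6, -1.4, 0.8]
width: 0.0007
finger_force: 0.6
```

arm_command([
  [0.007, 0.007, 0, 0],
  [0.014, 0.015, 0, 0],
  [0.02, 0.022, 0, 0],
  [0.027, 0.029, 0, 0],
  [0.034, 0.037, 0, 0],
])

```text
time: 14.22
tool_pos: [0.4119, -0.202, 0.0874]
ee_rot: [-3.141, -0.0, 0.817]
wrist_force: [0.3, 0.1, 0.0]
width: 0.0003
finger_force: 0.1
```

arm_command([
  [0.007, 0.007, 0, 0],
  [0.014, 0.015, 0, 0],
  [0.02, 0.022, 0, 0],
  [0.027, 0.029, 0, 0],
  [0.034, 0.037, 0, 0],
])

```text
time: 14.63
tool_pos: [0.4289, -0.1836, 0.0874]
ee_rot: [-3.141, 0.0, 0.817]
wrist_force: [-0.2, -0.0, 0.6]
width: 0.0005
finger_force: 0.0
```

```bash
python3 - <<'E'
from h import *
r=lambda i,f:cv2.resize(i,None,fx=f,fy=f,interpolation=cv2.INTER_CUBIC)
a=robot.snapshot("scene")[:,:,::-1];b=robot.snapshot("top")[:,:,::-1]
cv2.imwrite("pics/c1s.png",a);cv2.imwrite("pics/c1t.png",b)
cv2.imwrite("pics/c1.png",np.hstack([r(a[155:285,180:280],4),r(b[120:250,255:355],4)]))
E
```

```text
(no output)
```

View pics/c1.png

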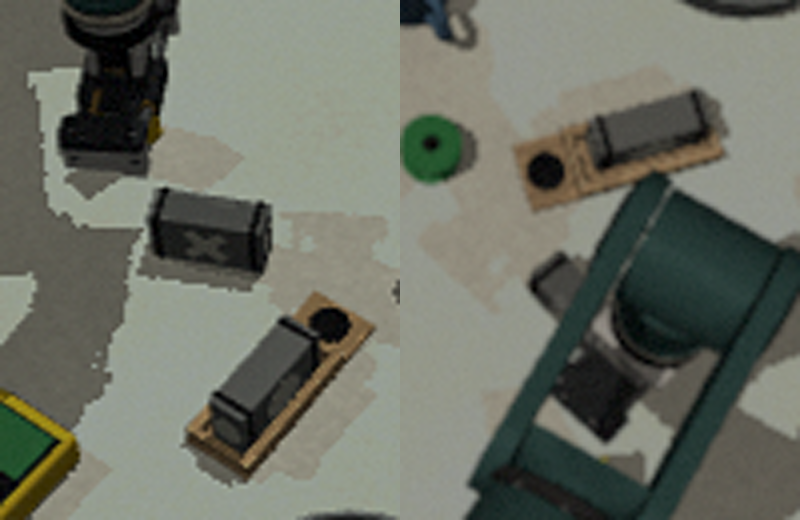

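The pack fell cleanly onto its long edge: cross side visible at crop px (205,242), long top edge (160,190)–(268,205). The disc pack stands upright in its slot. I'll pull the arm aside and measure both packs numerically.

arm_command([
  [-0.02, -0.02, 0.06, 0],
  [-0.08, -0.08, 0.1, 0],
  [-0.14, -0.14, 0.1, 0],
  [-0.2, -0.2, 0.1, 0],
  [-0.26, -0.26, 0.1, 0],
  [-0.32, -0.32, 0.1, 0],
  [-0.36, -0.36, 0.1, 0],
  [-0.36, -0.36, 0.1, 0],
], claw=0)

```text
time: 15.4
tool_pos: [0.2442, -0.368, 0.1376]
ee_rot: [3.142, 0.004, 0.809]
wrist_force: [0.0, 0.0, 0.4]
width: 0.0504
finger_force: 0.0
```

```bash
python3 - <<'E'
from h import *
a=robot.snapshot("scene")[:,:,::-1];b=robot.snapshot("top")[:,:,::-1]
cv2.imwrite("pics/d_s.png",a);cv2.imwrite("pics/d_t.png",b)
print(robot.get_obs()["tool_pos"])
for n,im,z in(("top",b,.056),("scene",a,.056)):
    g=cv2.cvtColor(im,cv2.COLOR_BGR2GRAY); p=proj(n,[.467,-.144,z]); print(n,p)
    for lo,hi in((0,60),(0,92)):
        c,A,m=blob((g>=lo)&(g<hi),p); r=cv2.minAreaRect(np.argwhere(m)[:,::-1].astype(np.float32)); print(lo,hi,c,A,r,plane(n,c,z))
g=cv2.cvtColor(b,cv2.COLOR_BGR2GRAY); x,y=proj("top",[.467,-.144,.056]).round().astype(int)
print(x-16,y-14); 
for r in range(y-14,y+15): print(r,g[r,x-16:x+17])
E
```

```text
[ 0.2477 -0.3647  0.1374]
top [299.9889 199.6894]
0 60 [305.15 205.9 ] 60 ((303.62261962890625, 205.6792449951172), (17.445981979370117, 10.320158004760742), 10.619654655456543) [ 0.4456 -0.1614  0.056 ]
0 92 [301.6    197.4473] 465 ((301.6150817871094, 197.3241424560547), (32.28730773925781, 15.499517440795898), 49.89909744262695) [ 0.4749 -0.1496  0.056 ]
scene [231.2925 204.8077]
0 60 [232.5    214.8711] 318 ((232.09048461914062, 212.43447875976562), (30.887142181396484, 17.10247230529785), 9.090276718139648) [ 0.5061 -0.1663  0.056 ]
0 92 [231.4985 214.512 ] 664 ((231.2946014404297, 214.4675750732422), (31.81636619567871, 22.978487014770508), 8.972626686096191) [ 0.5027 -0.1681  0.056 ]
284 186
186 [141 143 143 143 133 109  86  67  50  24  32  44  63  66  70  70  76  75
  99 133 144 148 148 145 145 145 140 143 142 141 146 143 145]
187 [142 142 141 132 104  79  65  42  29  43  56  66  63  69  67  67  73  76
  75  99 132 144 145 142 144 142 141 140 142 143 142 141 142]
188 [143 139 138 113  71  56  39  23  45  63  68  69  69  68  67  67  67  73
  74  76  98 132 144 143 144 143 143 
[... 2938 characters left out ...]
 141]
210 [151 152 151 152 152 152 152 150 151 152 151 153 151 150 151 151 149 142
 105  45  11  23  56  63  59  72  89  94 110 137 146 141 142]
211 [151 150 151 152 153 152 149 150 151 150 154 150 151 150 151 152 150 152
 137  88  25  29  35  57  73  84 109 126 139 152 147 144 140]
212 [152 150 148 152 151 151 151 154 151 150 149 151 151 153 154 152 152 149
 152 131  91  67  93 114 123 124 140 152 151 150 148 144 138]
213 [151 152 153 152 150 152 151 152 148 151 153 151 154 152 153 152 151 150
 151 153 139 124 138 153 150 153 152 151 151 151 149 143 139]
214 [152 152 150 152 151 151 151 151 153 151 151 152 151 152 151 150 153 151
 153 152 152 153 151 151 150 152 149 152 151 148 145 143 138]
```

```bash
python3 - <<'E'
from h import *
print(plane("top",(300.75,196.3),.056), tri((300.75,196.3),(232.75,208.5)))
for p in((289,190.5),(305,209),(296.5,183.5),(312.5,202.5)): print("t",plane("top",p,.056))
for p in((220.5,202.5),(247,206.2),(245.5,214.2),(218,211.2)): print("s",plane("scene",p,.056))
b=cv2.imread("pics/d_t.png"); g=cv2.cvtColor(b,cv2.COLOR_BGR2GRAY)
o=np.array([.637,-.204,0]);t=np.radians(106.5);u=np.array([np.cos(t),np.sin(t),0]);w=np.array([u[1],-u[0],0])
print([proj("top",o+e*u+s*w+[0,0,.062]).round(1) for e in(-.052,.052) for s in(-.018,.018)])
for r in range(140,166): print(r,g[r,298:340])
E
```

```text
[ 0.4789 -0.1467  0.056 ] (array([ 0.4799, -0.1473,  0.0505]), np.float64(0.0001285151031401409))
t [ 0.4988 -0.1065  0.056 ]
t [ 0.4349 -0.1608  0.056 ]
t [ 0.5238 -0.1324  0.056 ]
t [ 0.4576 -0.1867  0.056 ]
s [ 0.4347 -0.1676  0.056 ]
s [ 0.5064 -0.1049  0.056 ]
s [ 0.5316 -0.1298  0.056 ]
s [ 0.4616 -0.1962  0.056 ]
[array([332.7, 152.4]), array([329.6, 143. ]), array([304.2, 160.4]), array([301.2, 150.8])]
140 [152 150 150 151 149 146 144 145 142 143 140 138 141 140 141 142 141 142
 143 143 140 140 143 141 141 146 150 147 147 149 151 151 151 150 152 150
 149 151 152 151 151 153]
141 [151 149 148 149 144 138 137 142 142 144 140 139 142 143 144 144 144 140
 144 143 141 142 144 145 143 145 147 143 141 139 135 139 145 152 151 152
 152 153 152 152 150 151]
142 [145 143 143 143 142 141 139 141 142 143 142 140 143 143 143 144 144 142
 146 143 143 141 145 143 146 143 141 131 124 104  88 100 116 139 151 152
 151 151 152 153 150 152]
143 [141 140 143 144 142 139 139 143 144 144 142 143 142 144 142 142 142 143
 145 144 141 143 144 136 127 124 121 100  85  63  32  65  79 106 140 149
 152 15
[... 3190 characters left out ...]
 [ 90 103  80  91 106  85  58  42  59  74  87  94  99 107 106 110 115 123
 121 118 123 112  99  96  90  80  67  88 111 120 132 143 152 151 150 149
 150 152 150 152 151 152]
163 [ 93 101  85  80 100 100  89  76  87 106 105  97  98 108 113 116 123 118
 106  97  95  89  77  97 111 116 117 135 151 151 151 151 150 151 153 150
 150 151 152 152 151 150]
164 [ 87  86  98  77  81 102 104 100 100 102 105 106 107 108 100  89  96  91
  88  80  95 113 120 140 152 153 152 151 152 149 150 150 152 151 150 150
 151 151 151 149 152 149]
165 [ 84  85 114 101  91 102 106 106 105 106 103  90  83  86  82  72  97 110
 123 129 141 151 150 152 151 151 153 150 152 151 153 152 152 151 150 149
 151 151 151 151 152 153]
```

Cross pack measured: centre about (0.480, −0.1475), long axis about 41°, top at z ≈ 0.05–0.056. The disc pack's top outline is centred in its slot to about 3 mm. Now I'll grip the cross pack.

arm_command([
  [0.46, 0.43, 0, -0.047],
  [0.46, 0.43, 0, -0.047],
  [0.46, 0.43, 0, -0.047],
  [0.46, 0.43, 0, -0.047],
  [0.46, 0.43, 0, -0.047],
  [0.46, 0.43, 0, -0.047],
  [0.46, 0.43, 0, -0.047],
  [0.46, 0.43, 0, -0.047],
])

```text
time: 16.17
tool_pos: [0.4812, -0.1438, 0.1375]
ee_rot: [-3.141, -0.002, 0.725]
wrist_force: [0.3, 0.2, 0.4]
width: 0.0935
finger_force: 0.0
```

arm_command([
  [0, 0, 0, 0],
  [0, 0, 0, 0],
  [0, 0, 0, 0],
])

```text
time: 16.42
tool_pos: [0.4783, -0.1482, 0.1373]
ee_rot: [-3.141, 0.001, 0.721]
wrist_force: [0.1, 0.3, 0.4]
width: 0.0943
finger_force: 0.0
```

arm_command([
  [0.003, 0.001, -0.08, 0],
  [0.003, 0.001, -0.15, 0],
  [0.003, 0.001, -0.2, 0],
  [0.003, 0.001, -0.23, 0],
  [0.003, 0.001, -0.23, 0],
  [0.003, 0.001, -0.23, 0],
])

```text
time: 16.92
tool_pos: [0.4788, -0.149, 0.0221]
ee_rot: [-3.14, 0.001, 0.717]
wrist_force: [0.3, -0.2, -0.9]
width: 0.0942
finger_force: 0.0
```

arm_command([
  [0, 0, 0, 0],
  [0, 0, 0, 0],
  [0, 0, 0, 0],
  [0, 0, 0, 0],
  [0, 0, 0, 0],
  [0, 0, 0, 0],
  [0, 0, 0, 0],
  [0, 0, 0, 0],
], claw=1)

```text
time: 17.58
tool_pos: [0.4801, -0.1485, 0.0226]
ee_rot: [3.141, 0.0, 0.719]
wrist_force: [0.0, -0.0, 0.1]
width: 0.0438
finger_force: 0.0
```

arm_command([
  [0, 0, 0, 0],
  [0, 0, 0, 0],
  [0, 0, 0.05, 0],
  [0, 0, 0.1, 0],
  [0, 0, 0.16, 0],
  [0, 0, 0.16, 0],
  [0, 0, 0.16, 0],
])

```text
time: 18.17
tool_pos: [0.4812, -0.1491, 0.1038]
ee_rot: [3.138, -0.002, 0.719]
wrist_force: [0.3, 0.3, -2.8]
width: 0.0359
finger_force: 30.0
```

```bash
python3 - <<'E'
from h import *
o=np.array([.636,.157,0]);t=np.radians(105.7);u=np.array([np.cos(t),np.sin(t),0]);w=np.array([u[1],-u[0],0])
ot=[(170+x/4.4,135+y/4.4) for x,y in((294,108),(272,35),(82,165),(62,92))]
os=[(185+x/4.2,140+y/4.2) for x,y in((519,289),(580,312),(625,168),(688,203))]
i=0
for e in(-.068,.112):
  for s in(-.032,.032):
    P=o+e*u+s*w+[0,0,.018 if e<0 else .006]; print(proj("top",P)-ot[i],proj("scene",P)-os[i]); i+=1
for f,n,c in(("pics/scene0.png","scene",(328,198)),("pics/top0.png","top",(210,157))):
    S=cv2.cvtColor(cv2.imread(f),cv2.COLOR_BGR2HSV); _,A,m=blob((S[...,0]<20)&(S[...,1]>70),c)
    q=cv2.approxPolyDP(cv2.findContours(m.astype(np.uint8),0,1)[0][0],2.,True)[:,0]; print(n,A,q.tolist())
    print([proj(n,o+e*u+s*w+[0,0,z]).round(1).tolist() for e,s,z in((-.068,-.032,0),(-.068,-.032,.018),(-.068,.032,0),(-.068,.032,.018),(.112,-.032,.003),(.112,.032,.003))])
E
```

```text
[-1.205  -1.3228] [ 0.6688 -1.5296]
[-0.5975 -1.1365] [1.6096 1.2543]
[-1.0435 -0.7092] [ 0.5908 -0.6084]
[-0.4848 -0.5824] [ 0.4686 -1.6679]
scene 627 [[347, 187], [334, 180], [312, 203], [309, 210], [323, 217], [325, 211], [330, 209]]
[[308.9, 210.4], [309.2, 207.3], [324.2, 218.7], [324.7, 215.5], [334.3, 179.9], [349.2, 187.2]]
top 836 [[231, 144], [185, 155], [188, 171], [234, 159]]
[[235.9, 159.6], [235.6, 158.2], [231.6, 143.4], [231.2, 141.8], [187.7, 172.0], [183.8, 155.6]]
```

arm_command([
  [0.29, 0.59, 0, 0.5375],
  [0.29, 0.59, 0, 0.5375],
  [0.29, 0.59, 0, 0.5375],
  [0.29, 0.59, 0, 0.5375],
  [0.29, 0.59, 0, 0.5375],
  [0.29, 0.59, 0, 0.5375],
  [0.29, 0.59, 0, 0.5375],
  [0.29, 0.59, 0, 0.5375],
])

```text
time: 18.83
tool_pos: [0.6241, 0.1488, 0.0987]
ee_rot: [-3.137, -0.0, 1.726]
wrist_force: [0.1, -1.1, -1.9]
width: 0.036
finger_force: 29.9
```

arm_command([
  [0.02, 0.016, 0, 0],
  [0.02, 0.016, 0, 0],
  [0.02, 0.016, 0, 0],
  [0.02, 0.016, 0, 0],
  [0.02, 0.016, 0, 0],
])

```text
time: 19.25
tool_pos: [0.6341, 0.153, 0.1013]
ee_rot: [-3.139, 0.0, 1.717]
wrist_force: [-0.9, -0.4, -2.6]
width: 0.0358
finger_force: 30.0
```

```bash
python3 - <<'E'
from h import *
o=robot.get_obs(); print(o["tool_pos"],o["ee_rot"]); a=robot.snapshot("scene")[:,:,::-1]; cv2.imwrite("pics/e_s.png",a)
g=cv2.cvtColor(a,cv2.COLOR_BGR2GRAY)
T=np.array(o["tool_pos"]); t=o["ee_rot"][2];u=np.array([np.cos(t),np.sin(t),0]);w=np.array([u[1],-u[0],0])
zb=T[2]-.0226
for n,e,s,z in(("nt",-.052,-.018,.056),("ft",-.052,.018,.056),("nb",-.052,-.018,0),("fb",-.052,.018,0),("ft+",.052,.018,.056),("fb+",.052,.018,0),("tag",0,.018,.028)): print(n,proj("scene",T*[1,1,0]+e*u+s*w+[0,0,zb+z]).round(1))
x,y=proj("scene",T*[1,1,0]+.018*w+[0,0,zb+.028]).round().astype(int); print(x-22,y-18)
for r in range(y-18,y+20): print(r,*g[r,x-22:x+20])
E
```

```text
[0.6341 0.153  0.1013] [-3.1393  0.0004  1.717 ]
nt [315.  183.3]
ft [323.4 188.7]
nb [313.9 194.1]
fb [322.  199.5]
ft+ [342.3 172.2]
fb+ [340.4 183.1]
tag [332.2 185.8]
310 168
168 162 163 161 161 161 162 161 161 164 168 100 49 49 46 14 0 112 94 47 11 13 16 12 9 17 16 9 9 1 8 3 17 30 30 28 32 28 25 26 22 26 31
169 162 162 163 163 162 161 161 163 166 170 99 52 51 22 0 0 146 153 155 69 2 19 10 18 18 16 13 11 7 5 7 16 29 26 28 29 28 27 32 32 30 32
170 162 161 160 161 162 162 164 162 163 156 74 41 53 26 8 1 145 156 126 49 4 12 14 11 16 4 28 32 13 29 34 28 27 29 27 16 24 28 26 39 41 36
171 161 163 160 161 162 161 163 162 152 155 81 45 41 13 6 28 141 152 127 48 6 3 8 9 10 34 33 27 33 53 68 31 25 29 30 50 71 41 22 32 39 17
172 161 163 163 162 162 162 161 162 167 132 67 46 42 20 0 35 145 155 94 35 11 7 8 9 15 34 25 37 41 62 44 21 9 21 27 30 32 28 31 31 9 6
173 163 162 163 164 160 162 162 162 165 134 66 46 35 10 5 71 122 81 72 76 49 20 3 3 24 37 30 28 42 36 50 46 23 10 8 22 27 31 35 14 21 41
174 163 161 162 164 162 164 163 163 167 143 75 45 25 2 0 60 71 69 70 70 75 64 30 10 10 29 50 37 28 3
[... 3963 characters left out ...]
 71 67 69 66 113 82 118 133 71 37 92 151 148 146 150 160 153 148 149 149 150 149 149 146 145
202 164 165 139 125 77 67 43 67 102 112 67 69 72 74 71 71 71 70 71 73 62 67 124 117 77 42 56 142 153 144 145 146 149 147 147 145 144 146 147 150 151 149
203 166 157 131 79 72 49 40 97 111 67 66 71 74 73 74 71 71 68 73 66 66 121 117 97 53 64 144 150 147 148 146 149 148 150 147 147 145 146 148 148 151 149
204 141 87 68 73 50 43 100 111 80 70 71 73 74 71 71 69 70 69 69 65 122 119 99 48 48 140 151 148 145 162 155 145 147 148 147 149 149 145 144 145 147 149
205 81 66 74 56 45 48 104 69 67 73 72 72 72 69 70 69 74 67 64 66 109 129 64 42 118 143 151 148 146 146 149 147 146 145 150 150 149 148 143 143 146 148
```

arm_command([
  [0.006, 0, -0.03, 0.061],
  [0.006, 0, -0.06, 0.061],
  [0.006, 0, -0.09, 0.061],
  [0.006, 0, -0.106, 0.061],
  [0.006, 0, -0.106, 0.061],
  [0.006, 0, -0.106, 0.061],
])

```text
time: 19.8
tool_pos: [0.6377, 0.1538, 0.0494]
ee_rot: [-3.141, -0.0, 1.846]
wrist_force: [-0.1, 0.3, -2.6]
width: 0.0361
finger_force: 30.0
```

```bash
python3 - <<'E'
from h import *
o=robot.get_obs(); print(o["tool_pos"],o["ee_rot"]); a=robot.snapshot("scene")[:,:,::-1]; cv2.imwrite("pics/f_s.png",a)
g=cv2.cvtColor(a,cv2.COLOR_BGR2GRAY)
T=np.array(o["tool_pos"]); t=o["ee_rot"][2];u=np.array([np.cos(t),np.sin(t),0]);w=np.array([u[1],-u[0],0])
zb=T[2]-.0226
for n,e,s,z in(("nt",-.052,-.018,.056),("ft",-.052,.018,.056),("nb",-.052,-.018,0),("fb",-.052,.018,0),("ft+",.052,.018,.056),("fb+",.052,.018,0)): print(n,proj("scene",T*[1,1,0]+e*u+s*w+[0,0,zb+z]).round(1))
N=np.array([.636,.157,0]);t=np.radians(105.7);u=np.array([np.cos(t),np.sin(t),0]);w=np.array([u[1],-u[0],0])
for n,e,s,z in(("slot- n",-.059,-.022,.018),("slot- f",-.059,.022,.018),("slot+ n",.059,-.022,.018),("slot+ f",.059,.022,.018),("out -n",-.068,-.032,.018),("out -f",-.068,.032,.018)): print(n,proj("scene",N+e*u+s*w+[0,0,z]).round(1))
for r in range(180,220): print(r,*g[r,304:350])
E
```

```text
[0.6377 0.1538 0.0494] [-3.1409 -0.0001  1.8456]
nt [316.  195.2]
ft [325.  199.8]
nb [314.8 205.4]
fb [323.5 210. ]
ft+ [340.1 181.5]
fb+ [338.3 191.9]
slot- n [313. 207.]
slot- f [323.6 212.6]
slot+ n [329.9 186.9]
slot+ f [340.3 192.1]
out -n [309.2 207.3]
out -f [324.7 215.5]
180 163 164 162 163 163 162 163 163 161 164 161 165 164 165 168 124 62 48 42 18 27 160 172 174 97 38 12 10 17 16 9 16 13 2 7 6 31 49 25 28 28 30 30 27 29 27
181 162 163 163 162 161 162 164 162 161 163 162 161 164 165 166 100 50 49 22 0 30 159 170 144 89 62 25 14 1 9 14 10 21 55 19 37 128 160 73 21 30 28 30 45 22 30
182 162 164 162 163 161 163 162 163 164 162 163 163 161 163 169 99 50 55 26 1 36 161 141 82 68 51 14 6 3 11 4 7 42 42 32 87 148 161 68 10 24 30 28 37 32 27
183 163 162 164 161 164 162 164 165 163 163 162 163 161 164 172 93 50 52 19 0 80 163 109 73 73 49 15 6 0 3 5 12 36 24 34 38 89 142 65 0 2 12 34 30 33 28
184 164 162 162 162 161 165 161 162 163 163 161 163 164 165 172 84 43 54 22 0 125 100 70 70 74 75 65 31 13 10 10 19 37 31 22 32 34 33 49 42 16 8 11 15 20 20
185 159 164 163 163 163 162 163 164 
[... 4974 characters left out ...]
149 147 148 147 149 161 164 164 164 149 146
216 97 97 98 101 101 97 100 99 98 99 97 94 98 101 92 65 51 47 59 49 43 75 78 78 76 74 68 143 152 147 148 147 147 150 150 148 148 147 151 161 161 163 162 161 162 163
217 97 97 100 102 98 99 99 99 96 99 98 97 99 99 103 103 93 67 51 50 68 75 75 76 75 93 93 158 157 146 147 145 145 147 148 151 149 148 161 162 163 162 163 163 162 162
218 97 95 99 98 97 99 98 99 100 101 97 94 97 98 97 98 103 103 80 61 75 77 78 75 95 97 99 93 92 158 167 151 146 148 150 147 147 147 161 163 164 158 162 159 161 161
219 98 96 99 99 97 99 98 98 98 99 95 97 96 97 100 101 99 97 99 99 101 103 84 96 99 161 171 117 92 90 155 166 167 168 152 87 137 162 164 163 162 160 164 162 163 166
```

Pack outline and nest agree to a few millimetres: end face near px (316,194)–(324,209), slot end near (313,207). I'll lower it into the slot.

arm_command([
  [0, 0, -0.008, 0],
  [0, 0, -0.016, 0],
  [0, 0, -0.024, 0],
  [0, 0, -0.032, 0],
  [0, 0, -0.038, 0],
  [0, 0, -0.038, 0],
])

```text
time: 20.35
tool_pos: [0.6374, 0.1544, 0.0292]
ee_rot: [-3.14, -0.0, 1.847]
wrist_force: [-1.1, -0.2, -3.6]
width: 0.0357
finger_force: 30.0
```

arm_command([
  [0, 0, 0, 0],
  [0, 0, 0, 0],
  [0, 0, 0, 0],
  [0, 0, 0, 0],
  [0, 0, 0, 0],
], claw=0.3)

```text
time: 20.77
tool_pos: [0.6385, 0.1546, 0.0312]
ee_rot: [3.14, 0.0, 1.847]
wrist_force: [-0.6, -0.8, 0.2]
width: 0.0642
finger_force: 0.0
```

arm_command([
  [0, 0, 0.04, 0],
  [0, 0, 0.1, 0],
  [0, 0, 0.18, 0],
  [-0.06, 0, 0.26, 0],
  [-0.14, 0, 0.3, 0],
  [-0.22, 0, 0.3, 0],
  [-0.3, 0, 0.3, 0],
  [-0.38, 0, 0.3, 0],
])

```text
time: 21.43
tool_pos: [0.4514, 0.1545, 0.1818]
ee_rot: [3.139, 0.0, 1.846]
wrist_force: [0.6, 0.5, 0.7]
width: 0.0659
finger_force: 0.0
```

arm_command([
  [-0.08, 0.08, 0, 0],
  [-0.16, 0.16, 0, 0],
  [-0.2, 0.24, 0, 0],
  [-0.2, 0.32, 0, 0],
  [-0.2, 0.32, 0, 0],
])

```text
time: 21.85
tool_pos: [0.3507, 0.317, 0.1816]
ee_rot: [3.139, -0.002, 1.848]
wrist_force: [0.5, 0.3, -0.5]
width: 0.0659
finger_force: 0.0
```

```bash
python3 - <<'E'
from h import *
o=robot.get_obs(); print(o["tool_pos"],o["width"]); 
b=robot.snapshot("top")[:,:,::-1]; a=robot.snapshot("scene")[:,:,::-1]
for k,(N,an) in {"disc":([.637,-.204,0],106.5),"cross":([.636,.157,0],105.7)}.items():
    t=np.radians(an);u=np.array([np.cos(t),np.sin(t),0]);w=np.array([u[1],-u[0],0]);N=np.array(N)
    for n,im in(("top",b),("scene",a)):
        S=cv2.cvtColor(im,cv2.COLOR_BGR2HSV); p=proj(n,N+[0,0,.045])
        m=(S[...,2]<100)&(S[...,1]<70); c,A,mm=blob(m,p); r=cv2.minAreaRect(np.argwhere(mm)[:,::-1].astype(np.float32))
        box=np.array([proj(n,N+e*u+s*w+[0,0,z]) for e in(-.052,.052) for s in(-.018,.018) for z in(.018,.062)],np.float32)
        print(k,n,"obs",A,r,"pred",cv2.minAreaRect(box))
E
```

```text
[0.3507 0.317  0.1816] 0.06586904369763115
disc top obs 409 ((318.0660400390625, 151.48114013671875), (12.774532318115234, 34.202781677246094), 74.05460357666016) pred ((316.3703918457031, 153.3099365234375), (12.917805671691895, 31.97689437866211), 74.4041748046875)
disc scene obs 499 ((248.1636962890625, 247.45574951171875), (15.521894454956055, 42.426513671875), 41.18592834472656) pred ((246.36209106445312, 248.35350036621094), (15.876890182495117, 36.280914306640625), 40.551509857177734)
cross top obs 382 ((214.79415893554688, 152.67648315429688), (13.824529647827148, 29.83188247680664), 75.96376037597656) pred ((214.1949920654297, 152.96726989746094), (13.540575981140137, 29.854618072509766), 75.32777404785156)
cross scene obs 372 ((326.771240234375, 195.8233184814453), (14.184788703918457, 32.71399688720703), 42.87890625) pred ((327.240234375, 195.3850555419922), (13.91944694519043, 32.3182487487793), 39.201595306396484)
```

The cross pack's outline matches the prediction in both views to about 2 mm. I'll do one more numeric check that the disc pack is level and seated.

```bash
python3 - <<'E'
from h import *
a=robot.snapshot("scene")[:,:,::-1]; b=robot.snapshot("top")[:,:,::-1]
g=cv2.cvtColor(a,cv2.COLOR_BGR2GRAY); 
for q in((237.75,255.5),(255,238.3)):pass
print(tri((305.7,153.7),(255,238.3)),tri((329.5,147.6),(237.75,255.5)))
N=np.array([.637,-.204,0]);t=np.radians(106.5);u=np.array([np.cos(t),np.sin(t),0]);w=np.array([u[1],-u[0],0])
for e in(-.052,.052):
  print(e,[proj("scene",N+e*u+s*w+[0,0,z]).round(1).tolist() for s,z in((-.018,.062),(.018,.062),(.018,.018))])
print(proj("scene",N+.018*w+[0,0,.034]).round(1), "slot+ far",proj("scene",N+.059*u+.022*w+[0,0,.018]).round(1))
for r in range(228,270): print(r,*g[r,228:266])
E
```

```text
(array([ 0.6313, -0.165 ,  0.056 ]), np.float64(0.0007932615054563946)) (array([ 0.6525, -0.2485,  0.0604]), np.float64(0.0003333746769966426))
-0.052 [[231.8, 253.2], [240.8, 258.8], [241.6, 266.2]]
0.052 [[251.4, 231.2], [260.3, 236.4], [260.6, 244.0]]
[251.1 252.2] slot+ far [262.8 243.1]
228 150 151 149 151 150 150 152 149 150 149 150 150 152 149 151 146 151 148 150 148 148 152 151 150 150 149 149 151 152 143 111 116 135 150 154 149 150 150
229 148 151 151 150 152 150 150 150 150 152 150 151 151 149 149 149 149 150 148 149 149 150 147 149 149 151 150 150 143 114 106 110 108 113 146 152 150 151
230 152 151 148 149 151 148 151 149 150 149 149 148 151 149 151 148 149 149 149 149 150 150 149 148 149 151 149 152 125 111 111 109 106 105 111 131 151 153
231 150 151 151 149 150 150 150 151 150 149 150 151 148 150 148 150 148 150 150 149 148 150 148 151 150 153 150 125 110 110 111 110 109 117 95 115 127 141
232 150 149 151 148 151 151 150 148 152 149 150 148 149 151 150 148 148 148 149 151 149 151 151 151 149 153 127 109 110 114 110 73 26 3 9 6 28 87
233 149 148 152 150 151 148 150 149 15
[... 4251 characters left out ...]
 135 148
265 45 40 31 52 61 63 69 45 23 33 45 49 31 26 7 26 97 105 111 64 33 53 138 141 139 139 135 134 135 137 140 140 136 132 134 134 146 150
266 59 47 46 37 42 68 63 63 60 34 21 21 19 23 16 107 108 107 75 41 32 109 141 139 137 141 139 138 139 142 142 140 135 129 130 147 149 149
267 92 68 50 54 44 35 53 63 62 72 49 27 24 24 103 105 104 88 47 49 53 129 140 134 133 137 138 137 134 137 135 136 137 135 147 148 148 149
268 106 92 94 64 53 54 40 43 66 65 63 57 27 90 112 107 88 49 34 83 136 139 134 138 137 137 140 139 135 135 136 137 134 148 147 150 149 148
269 157 103 88 92 83 64 51 44 38 53 63 65 62 109 121 130 62 36 50 133 144 143 136 140 137 135 135 138 135 142 137 137 149 151 147 147 149 149
```

```bash
python3 - <<'E'
from h import *
N=np.array([.637,-.204,0]);t=np.radians(106.5);u=np.array([np.cos(t),np.sin(t),0]);w=np.array([u[1],-u[0],0])
for T,S in(((305.9,153.8),(253.8,237.4)),((329.2,147.6),(238,255.7))):
    P,e=tri(T,S); print(P,e,(P-N)@u,(P-N)@w)
E
```

```text
[ 0.629  -0.1664  0.0601] 0.0018223151200469716 0.03831377492676589 0.002988897505587549
[ 0.6529 -0.2478  0.059 ] 0.0005541760620146878 -0.04649328265309208 0.0027660781647888787
```

The disc pack is level (0.060 and 0.059 m at its two ends), about −4 mm along and +3 mm across, so it is within tolerance. I'm handing in the job.

```bash
python3 -c "
from bench import robot
print(robot.close_job())"
```

```text
the job is handed in; nothing more can be done
None
```

I handed the job in with both packs released in their own nests on their long narrow edges; by my camera measurements both are within tolerance, but I got no verdict back.

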